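# Impact sockets back on the bench rail in size order

### The arm

A 6-joint arm with a two-finger parallel gripper is mounted at the origin on the work surface. World frame = base frame: x ahead of the robot, y to its left, z up, the work surface at z = 0. Lengths are in mm, angles in rad, forces in N, time in s.
With the tool pointing down it reaches from about 275 to 1000 mm from the base axis. Payload 8.4 kg.
Tool frame: the origin (TCP) lies at the very end of the fingers, on their centre line; the grasp point (between the pads) lies 19 mm behind it; z points along the fingers, y is the direction in which the jaws open and shut (so a half turn about z gives the same grasp; the last joint's range is limited). The gripper opens to 85 mm and grips with 20 to 120 N. Pads are 22 mm wide; open, the fingers measure 114 mm over their backs; the gripper's body (76 mm by 85 mm) begins 54 mm behind the grasp point. The pads swing forward as they close: fully open they stand 13 mm farther back than shut.
Start: joints at [-1.14, 0.353, 1.633, -0, 1.155, -0.002], TCP at [262.133, -567.375, 231.281] pointing down, gripper open.
Joint ranges: [-2.63, 2.63], [-0.92, 2.1], [0.06, 2.66], [-1.3, 4.44], [0, 2.69], [-3.02, 3.02]. Speed limits (rad/s): [2.22, 2.22, 2.79, 3.14, 3.14, 3.14].

### API

Orientations are given as [roll, pitch, yaw] about the fixed x, y, z axes, in that order (R = Rz(yaw) Ry(pitch) Rx(roll)).
In Python, from rig import r gives the robot as it stands.
- The arm moves only by the tool move_arm, never from a script. Its argument "increments" is a list of rows, each an object of numbers: "tx", "ty", "tz": the shift along the tool's x, y, z in cm; "rx", "ry", "rz": the turn, a rotation vector about the tool's x, y, z in degrees; "gripper": the gripper's target within -1 to 1 (fully open at 1, half-way at 0, shut at -1). A call has 1 to 12 rows; each row shifts and turns the commanded pose from where the row before left it, along the tool's axes as they then stand; what a row does not reach is not made up. A row lasts 1/10 s, in which the tool goes at most 50 mm and 8.59 degrees, less where a joint would pass 70% of its speed; a pose out of reach is approached as far as the arm can. A call is refused whole if a number of a shift passes 5 or a number of a turn 8.59, either way. A call with a gripper value outside its range is refused whole. The fingers move at their own pace and stop on an object; "squeeze" is the grip in N (left out, the last holds). Time passes only in rows, so rows that do not move let the fingers close. It gives the time, the measured TCP pose, the force and the opening at its end, in the units of the state.
- r.sense(): the state, without advancing time (a new reading comes with each control period).
- r.grab_frame(name): name is "side" or "top" or "wrist"; returns (picture, depth): 384x512x3 uint8, red, green, blue; 384x512 float32, mm along the optical axis (not along the pixel's ray), 0 where there is no reading.
- r.camera_model(name): a dict with "fx", "fy", "cx", "cy" (pixels), "k1" (the pictures are not rectified: a ray, as slopes to the right and down, at radius r is drawn at 1 + k1 r^2 times it, then the intrinsics apply), "R" (3x3) and "t" (3): a world point X has camera coordinates R X + t; the wrist camera has in their place "hand_eye" (4x4, takes a point from camera to tool coordinates, whose origin is the TCP and whose axes are the flange's). Camera axes: x right, y down, z forward; pixel columns grow to the right and rows downward; lengths in mm; the calibration is good to about 2 mm. A picture is of the moment at which its call begins: read the wrist's pose just before it. camera_model takes no time and is no camera call.
- r.sign_off(): hands the job in, once; it reports no verdict.
Trained networks look in the newest picture that a camera, given by its name, has taken for a name from the list of things; names that differ only in an ending like _2 or _b are one class to them, and where a whole thing is asked for, a point or a joint stands for the part that bears it (a point fixed in the world has none). Each returns a list of dicts, best first, with "confidence" (0 to 1); they miss things now and then, are a little off and sometimes report something else, mostly with a low value. They report only what shows in the picture. A call takes as long as a camera call. They do not tell look-alikes from the thing itself.
- r.cut_out(query, camera): "mask" (384x512 bool, what is visible of it) and "bbox" ([left, top, right, bottom] in pixels, round what is visible of it).
- r.place_of(query, camera): "location" ([row, column] in pixels: a listed point, or the origin of a listed thing).
The state is a dict: "clock": time; "qpos": joint angles; "qvel": joint speeds; "joint_efforts": joint torques, N m; "eef_pos": TCP position; "tcp_rot": TCP orientation; "contact_force": force on the tool from outside, world axes, zero at the start; "wrist_torque": the same for the moment, N m; "opening": opening from 0.0 (shut) to 1.0 (fully open).
Only numpy, scipy, OpenCV 4.12 (cv2) and the standard library are available. Lean on these libraries where they do the work, as an engineer would, in place of code of your own. Each camera call takes 0.05 s, during which the arm holds its last target. There are 200 camera calls.

### The job

Put the four impact sockets with coloured sleeves back from the job tray onto the bench rail, one on each empty clip, so that the row runs in order of size away from the big black socket that is already at one end: the largest of the four next to it, the smallest at the far end. Each must sit fully down over its stud, drive end up, and the big black one stays on its clip.

Things in the scene. Friction and masses are not known exactly. Their poses are not given: they have to be found in the camera images.
- socket_green: loose impact socket, an upright steel cylinder 38 mm across and 60 mm tall with a green sleeve round its side; origin at the centre of its underside, z up its axis. Square drive hole in the upper end; a 24 mm wide hole, 36 mm deep, in the lower end drops over a stud. It starts drive end up on one of the job tray's four studs, underside 15 mm above the bench
- socket_red: loose impact socket, an upright steel cylinder 34 mm across and 60 mm tall with a red sleeve round its side; origin at the centre of its underside, z up its axis. Square drive hole in the upper end; a 22 mm wide hole, 36 mm deep, in the lower end drops over a stud. It starts drive end up on one of the job tray's four studs, underside 15 mm above the bench
- socket_yellow: loose impact socket, an upright steel cylinder 30 mm across and 60 mm tall with a yellow sleeve round its side; origin at the centre of its underside, z up its axis. Square drive hole in the upper end; a 19 mm wide hole, 36 mm deep, in the lower end drops over a stud. It starts drive end up on one of the job tray's four studs, underside 15 mm above the bench
- socket_blue: loose impact socket, an upright steel cylinder 26 mm across and 60 mm tall with a blue sleeve round its side; origin at the centre of its underside, z up its axis. Square drive hole in the upper end; a 17 mm wide hole, 36 mm deep, in the lower end drops over a stud. It starts drive end up on one of the job tray's four studs, underside 15 mm above the bench
- socket_big: the largest impact socket, plain black steel without a sleeve, 42 mm across, 60 mm tall, loose, already standing on its own clip at one end of the bench rail's row of five clips; origin at the centre of its underside, z up. It stays there
- clip_a: one of four empty, alike grey clips on the fixed bench rail, 42 x 42 x 6 mm. With the big socket's clip they form a straight row at 52 mm pitch, in no order of letters. Origin at the centre of its underside, 20 mm above the bench, z up, y along the row. A socket stands on the upper face (6 mm above the origin) over the central round-headed stud, 9 mm thick, 24 mm tall
- clip_b: one of four empty, alike grey clips on the fixed bench rail, 42 x 42 x 6 mm. With the big socket's clip they form a straight row at 52 mm pitch, in no order of letters. Origin at the centre of its underside, 20 mm above the bench, z up, y along the row. A socket stands on the upper face (6 mm above the origin) over the central round-headed stud, 9 mm thick, 24 mm tall
- clip_c: one of four empty, alike grey clips on the fixed bench rail, 42 x 42 x 6 mm. With the big socket's clip they form a straight row at 52 mm pitch, in no order of letters. Origin at the centre of its underside, 20 mm above the bench, z up, y along the row. A socket stands on the upper face (6 mm above the origin) over the central round-headed stud, 9 mm thick, 24 mm tall
- clip_d: one of four empty, alike grey clips on the fixed bench rail, 42 x 42 x 6 mm. With the big socket's clip they form a straight row at 52 mm pitch, in no order of letters. Origin at the centre of its underside, 20 mm above the bench, z up, y along the row. A socket stands on the upper face (6 mm above the origin) over the central round-headed stud, 9 mm thick, 24 mm tall
- tray: the job tray, fixed, shallow, steel, 140 mm (x) by 250 mm (y), rim 20 mm high; origin at the centre of its underside, on the bench. A black strip, upper face 15 mm above the bench, carries four studs (9 mm thick, 24 mm tall) at x = +32, y = -78, -26, +26, +78 mm; an extension bar and a joint, under 30 mm high, lie on the other half
Mind the look-alikes: they are no part of the job. Leave any pink or purple look-alike of the socket_green alone.

How it is judged:
By the outcome, as a careful person would: the job done as asked, in the order asked, and still so for the second after the job is handed in, with the robot touching nothing.
It also fails if it takes over 104 s, if anything falls off the work surface, if the arm or the gripper's body presses on something with over 40 N, if the wrist force passes 120 N, or if a joint passes its speed limit or range.

## Working session

There is one attempt and no reset: what is moved stays moved. The work goes in short steps, Python scripts to look and compute and a tool call to move; the robot and the scene stay as the last step left them, time stands still between calls to the robot, and variables do not carry over. Pictures are saved under pics/ and viewed, about 12 in all and at most 16, crops included, and the job is handed in when it is done.

Besides the shell and the picture viewer there is one more tool, called as name(argument=value, ...), one argument or row to a line, values as JSON. move_arm: Moves the arm, as the interface text tells. Its arguments: {"type":"object","properties":{"increments":{"type":"array","items":{"type":"object","properties":{"tx":{"type":"number"},"ty":{"type":"number"},"tz":{"type":"number"},"rx":{"type":"number"},"ry":{"type":"number"},"rz":{"type":"number"},"gripper":{"type":"number"}}}},"squeeze":{"type":"number"}},"required":["increments"]}

```bash
ls; mkdir -p pics
python3 - <<'E'
from rig import r
import cv2,numpy as np
s=r.sense();print(s)
for n in("top","side"):
    p,d=r.grab_frame(n);np.save(f"{n}0.npy",d);np.save(f"{n}0p.npy",p)
    cv2.imwrite(f"pics/{n}0.png",p[:,:,::-1]);print(n,r.camera_model(n))
print(r.camera_model("wrist"))
E
```

```text
pics
{'clock': 0.0, 'qpos': array([-1.14041136e+00,  3.53674659e-01,  1.63415863e+00, -2.92918750e-06,
        1.15521078e+00, -2.41627964e-03]), 'qvel': array([ 1.29694072e-03, -1.70145163e-05, -1.15801741e-03,  1.36736291e-04,
        1.08794582e-03, -4.07974978e-04]), 'joint_efforts': array([ 9.67247724e-04, -6.05240107e+01, -3.42069697e+01,  3.90947400e-05,
        9.43251798e-03, -9.59070007e-06]), 'eef_pos': array([ 261.91754177, -566.92524278,  230.53465416]), 'tcp_rot': array([-3.14014124e+00, -8.28877177e-07,  4.32802430e-01]), 'contact_force': array([0.00332229, 0.2139718 , 0.67410503]), 'wrist_torque': array([ 0.00558048, -0.03107784,  0.0088695 ]), 'opening': 0.9998350273210709}
top {'fx': 361.00527656250375, 'fy': 361.00527656250375, 'cx': 258.8898479161155, 'cy': 191.1209131483511, 'k1': -0.04945277484186583, 'R': array([[ 0.02426897, -0.99969692, -0.00413441],
       [-0.98217308, -0.02307201, -0.18655757],
       [ 0.18640564,  0.00858827, -0.98243533]]), 't': array([ -2.94747731, 585.3766103 , 691.02994608])}
side {'fx': 357.1699635252206, 'fy': 357.1699635252206, 'cx': 260.0303361068859, 'cy': 197.08762493802982, 'k1': -0.09090281943775665, 'R': array([[-0.73986882, -0.67273459,  0.00472313],
       [-0.4719491 ,  0.51401751, -0.71627512],
       [ 0.47943528, -0.53217871, -0.69780201]]), 't': array([417.5383595 , 318.36237605, 539.02489782])}
{'fx': 267.41914855142164, 'fy': 267.41914855142164, 'cx': 260.874235424061, 'cy': 185.7274812348339, 'k1': 0.0033861744230912253, 'hand_eye': array([[-3.84652140e-04, -9.51099786e-01, -3.08883553e-01,
         7.89268899e+01],
       [ 9.99999828e-01, -5.02527651e-04,  3.02061621e-04,
         2.82297349e-01],
       [-4.42513269e-04, -3.08883383e-01,  9.51099816e-01,
        -1.43896862e+02],
       [ 0.00000000e+00,  0.00000000e+00,  0.00000000e+00,
         1.00000000e+00]])}
```

View pics/top0.png

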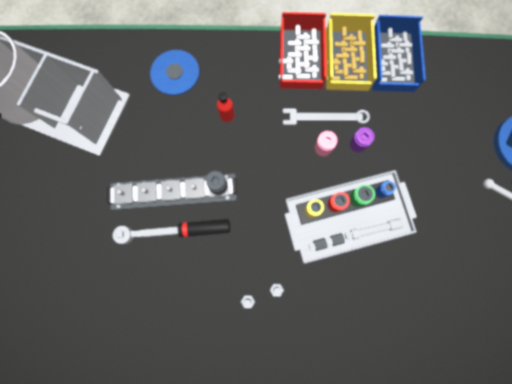

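View pics/side0.png

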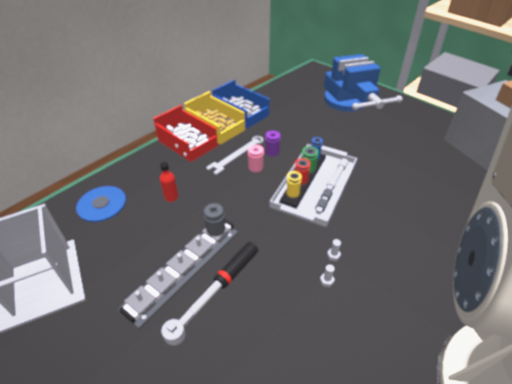

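```bash
cat > h.py <<'E'
from rig import r
import cv2,numpy as np
from scipy.spatial.transform import Rotation as Ro
def model(n,s=None):
    m=r.camera_model(n)
    K=np.array([[m["fx"],0,m["cx"]],[0,m["fy"],m["cy"]],[0,0,1]])
    if n=="wrist":
        T=np.eye(4);T[:3,:3]=Ro.from_euler("xyz",s["tcp_rot"]).as_matrix();T[:3,3]=s["eef_pos"]
        W=T@m["hand_eye"]; R=W[:3,:3].T; t=-R@W[:3,3]
    else: R,t=m["R"],m["t"]
    return K,np.array([m["k1"],0,0,0.]),R,t
def cloud(n,d,s=None):
    K,D,R,t=model(n,s)
    v,u=np.mgrid[:384,:512]
    n_=cv2.undistortPoints(np.stack([u,v],-1).reshape(-1,1,2).astype(float),K,D).reshape(384,512,2)
    P=np.dstack([n_,np.ones((384,512))])*d[...,None]
    return (P-t)@R
def pix2w(n,uv,z,s=None):
    K,D,R,t=model(n,s)
    q=cv2.undistortPoints(np.array(uv,float).reshape(-1,1,2),K,D).reshape(-1,2)
    ray=np.c_[q,np.ones(len(q))]@R; c=-R.T@t
    return c+ray*((z-c[2])/ray[:,2])[:,None]
def w2pix(n,X,s=None):
    K,D,R,t=model(n,s)
    return cv2.projectPoints(np.array(X,float).reshape(-1,3),cv2.Rodrigues(R)[0],t,K,D)[0].reshape(-1,2)
def line(P):  # rows in order, 52 mm pitch
    P=np.array(P)[:,:2];k=np.arange(len(P))-(len(P)-1)/2
    c=P.mean(0);d=(k[:,None]*P).sum(0);d/=np.linalg.norm(d)
    F=c+52*k[:,None]*d
    return F,np.degrees(np.arctan2(d[1],d[0])),P-F
E
python3 - <<'E'
from h import *
d=np.load("top0.npy");p=np.load("top0p.npy");C=cloud("top",d)
def top(u,v,zlo,zhi,w=15):
    m=np.zeros((384,512),bool);m[v-w:v+w+1,u-w:u+w+1]=1
    m&=(C[...,2]>zlo)&(C[...,2]<zhi)
    vv,uu=np.nonzero(m);Q=C[m]
    return np.r_[(Q.min(0)+Q.max(0))[:2]/2,Q.mean(0),len(Q),np.ptp(Q[:,0]),np.ptp(Q[:,1])]
np.set_printoptions(precision=1,suppress=True)
T=[]
for n,u,v in[("Y",315,207),("R",340,201),("G",364,194),("B",388,188)]:
    a=top(u,v,66,85,13);T.append(a[2:5]);print(n,a)
F,yaw,res=line(T);print(F,yaw,res)
S=[]
for u,v in[(122,190),(147,188),(171,186),(195,185)]:
    a=top(u,v,35,60,10);S.append(a[2:5]);print("stud",a)
a=top(217,181,76,95,15);print("big",a)
S.append(a[2:5])
F,yaw,res=line(S);print(F,yaw,res)
for n in["clip_a","socket_big","tray","socket_green","socket_red"]:
    pass
p,_=r.grab_frame("top")
for n in["clip_a","clip_b","tray"]+["socket_"+c for c in("yellow","red","green","blue","big")]:
    print(n,[(np.round(x["location"],1),round(x["confidence"],2)) for x in r.place_of(n,"top")][:6])
E
```

```text
Y [ 551.7 -101.5  551.6 -101.8   74.6  156.    29.7   29.1]
R [ 567.  -152.1  566.6 -152.    74.6  207.    33.6   33.1]
G [ 580.8 -202.1  580.9 -202.3   74.7  272.    37.3   38.9]
B [ 596.  -251.8  595.5 -252.3   74.2  107.    25.6   24.8]
[[ 551.9 -102.2]
 [ 566.4 -152.1]
 [ 580.9 -202.1]
 [ 595.4 -252. ]] -73.78412409408145 [[-0.3  0.4]
 [ 0.2  0.1]
 [ 0.  -0.2]
 [ 0.  -0.3]]
stud [578.1 305.9 577.7 305.4  46.3  23.    8.4   5.9]
stud [583.4 252.9 582.7 252.6  45.8  23.    8.7   7. ]
stud [589.  201.8 588.1 200.8  46.2  21.    9.2   8.9]
stud [593.3 150.6 592.9 150.1  46.4  15.    6.7   6.1]
big [599.4 100.  598.3  99.4  85.8 275.   38.4  38.7]
[[577.6 305.2]
 [582.8 253.4]
 [587.9 201.7]
 [593.1 149.9]
 [598.3  98.2]] -84.2980994750244 [[ 0.1  0.3]
 [-0.  -0.8]
 [ 0.1 -0.9]
 [-0.2  0.2]
 [ 0.   1.2]]
clip_a [(array([191.2, 124.4]), 0.74), (array([189.9, 146.3]), 0.72), (array([186.4, 192.3]), 0.67), (array([190.4, 170. ]), 0.66)]
clip_b [(array([191.2, 124.4]), 0.74), (array([189.9, 146.3]), 0.72), (array([186.4, 192.3]), 0.67), (array([190.4, 170. ]), 0.66)]
tray [(array([191. , 196.8]), 0.66), (array([189.7, 143.9]), 0.64), (array([217.5, 347.7]), 0.56)]
socket_yellow [(array([211. , 312.1]), 0.48)]
socket_red [(array([204. , 337.2]), 0.92)]
socket_green [(array([145.1, 324.4]), 0.78), (array([143.5, 356.7]), 0.69), (array([197.6, 356. ]), 0.56)]
socket_blue [(array([189.2, 381. ]), 0.66)]
socket_big [(array([187. , 215.8]), 0.81)]
```

```bash
cat >> h.py <<'E'
def to(x,y,z,yaw,rows=None):
    s=r.sense();p=s["eef_pos"];a=s["tcp_rot"][2];dw=(np.degrees(a)-yaw+180)%360-180
    dx,dy,dz=np.array([x,y,z])-p;c,sn=np.cos(a),np.sin(a)
    tot=np.array([dx*c+dy*sn,dx*sn-dy*c,-dz])/10
    n=rows or int(np.ceil(np.linalg.norm(tot)/4)) or 1
    print("at",p.round(1),np.degrees(s["tcp_rot"]).round(2),"F",s["contact_force"].round(1),"open",round(s["opening"],3),"t",round(s["clock"],2))
    print("total cm",tot.round(2),"rz",round(dw,2)," per row",(tot/n).round(3),"x",n)
E
python3 -c "
from h import *
to(581,-202,230,106.2)"
```

```text
at [ 262.1 -567.4  231.3] [-180.     0.    24.8] F [-0.   0.7  0.7] open 1.001 t 0.55
total cm [ 44.27 -19.79   0.13] rz -81.4  per row [ 3.406 -1.523  0.01 ] x 13
```

move_arm(
  increments=[
    {"rz": -8.14, "gripper": 0.5},
    {"rz": -8.14},
    {"rz": -8.14},
    {"rz": -8.14},
    {"rz": -8.14},
    {"rz": -8.14},
    {"rz": -8.14},
    {"rz": -8.14},
    {"rz": -8.14},
    {"rz": -8.14},
    {},
    {},
  ],
)

```text
invalid input
```

```bash
python3 -c "
from h import *
to(581,-202,190,106.2,11)"
```

```text
at [ 262.1 -567.4  231.3] [-180.     0.    24.8] F [-0.   0.7  0.7] open 1.001 t 0.55
total cm [ 44.27 -19.79   4.13] rz -81.4  per row [ 4.025 -1.8    0.375] x 11
```

move_arm(
  increments=[
    {"rz": -8.14, "gripper": 0.5},
    {"rz": -8.14, "gripper": 0.5},
    {"rz": -8.14, "gripper": 0.5},
    {"rz": -8.14, "gripper": 0.5},
    {"rz": -8.14, "gripper": 0.5},
    {"rz": -8.14, "gripper": 0.5},
    {"rz": -8.14, "gripper": 0.5},
    {"rz": -8.14, "gripper": 0.5},
    {"rz": -8.14, "gripper": 0.5},
    {"rz": -8.14, "gripper": 0.5},
    {"tz": 0, "gripper": 0.5},
    {"tz": 0, "gripper": 0.5},
  ],
)

```text
invalid input
```

move_arm(
  increments=[
    {"tx": 0, "ty": 0, "tz": 0, "rx": 0, "ry": 0, "rz": -8.14, "gripper": 0.5},
  ],
  squeeze=60,
)

```text
clock: 0.65
eef_pos: [262.1, -567.4, 231.3]
tcp_rot: [-3.142, -0.0, 0.576]
contact_force: [0.6, 0.5, 0.1]
opening: 0.858
```

move_arm(
  increments=[
    {"tx": 0, "ty": 0, "tz": 0, "rx": 0, "ry": 0, "rz": -8.14, "gripper": 0.5},
    {"tx": 0, "ty": 0, "tz": 0, "rx": 0, "ry": 0, "rz": -8.14, "gripper": 0.5},
    {"tx": 0, "ty": 0, "tz": 0, "rx": 0, "ry": 0, "rz": -8.14, "gripper": 0.5},
    {"tx": 0, "ty": 0, "tz": 0, "rx": 0, "ry": 0, "rz": -8.14, "gripper": 0.5},
    {"tx": 0, "ty": 0, "tz": 0, "rx": 0, "ry": 0, "rz": -8.14, "gripper": 0.5},
    {"tx": 0, "ty": 0, "tz": 0, "rx": 0, "ry": 0, "rz": -8.14, "gripper": 0.5},
    {"tx": 0, "ty": 0, "tz": 0, "rx": 0, "ry": 0, "rz": -8.14, "gripper": 0.5},
    {"tx": 0, "ty": 0, "tz": 0, "rx": 0, "ry": 0, "rz": -8.14, "gripper": 0.5},
    {"tx": 0, "ty": 0, "tz": 0, "rx": 0, "ry": 0, "rz": -8.14, "gripper": 0.5},
  ],
)

```text
clock: 1.55
eef_pos: [262.1, -567.4, 231.3]
tcp_rot: [3.142, -0.0, 1.859]
contact_force: [0.6, 0.4, 0.2]
opening: 0.749
```

```bash
python3 -c "
from h import *
to(581,-202,190,106.2,11)"
```

```text
at [ 262.1 -567.4  231.3] [180.    -0.   106.53] F [0.6 0.4 0.2] open 0.749 t 1.55
total cm [25.95 40.96  4.13] rz 0.33  per row [2.359 3.724 0.375] x 11
```

move_arm(
  increments=[
    {"tx": 2.36, "ty": 3.72, "tz": 0.37, "rx": 0, "ry": 0, "rz": 0, "gripper": 0.5},
    {"tx": 2.36, "ty": 3.72, "tz": 0.37, "rx": 0, "ry": 0, "rz": 0, "gripper": 0.5},
    {"tx": 2.36, "ty": 3.72, "tz": 0.37, "rx": 0, "ry": 0, "rz": 0, "gripper": 0.5},
    {"tx": 2.36, "ty": 3.72, "tz": 0.37, "rx": 0, "ry": 0, "rz": 0, "gripper": 0.5},
    {"tx": 2.36, "ty": 3.72, "tz": 0.37, "rx": 0, "ry": 0, "rz": 0, "gripper": 0.5},
    {"tx": 2.36, "ty": 3.72, "tz": 0.37, "rx": 0, "ry": 0, "rz": 0, "gripper": 0.5},
    {"tx": 2.36, "ty": 3.72, "tz": 0.37, "rx": 0, "ry": 0, "rz": 0, "gripper": 0.5},
    {"tx": 2.36, "ty": 3.72, "tz": 0.37, "rx": 0, "ry": 0, "rz": 0, "gripper": 0.5},
    {"tx": 2.36, "ty": 3.72, "tz": 0.37, "rx": 0, "ry": 0, "rz": 0, "gripper": 0.5},
    {"tx": 2.36, "ty": 3.72, "tz": 0.37, "rx": 0, "ry": 0, "rz": 0, "gripper": 0.5},
    {"tx": 2.36, "ty": 3.72, "tz": 0.37, "rx": 0, "ry": 0, "rz": 0, "gripper": 0.5},
  ],
)

```text
clock: 2.65
eef_pos: [583.8, -202.4, 190.6]
tcp_rot: [3.141, 0.0, 1.854]
contact_force: [-0.1, -0.6, 0.6]
opening: 0.752
```

```bash
python3 -c "
from h import *
np.set_printoptions(precision=1,suppress=True)
s=r.sense();p,d=r.grab_frame('wrist');cv2.imwrite('pics/w1.png',p[:,:,::-1])
C=cloud('wrist',d,s)
for n,x,y in[('Y',552,-102),('R',566.4,-152.1),('G',581,-202),('B',595.4,-252)]:
    m=(C[...,2]>65)&(C[...,2]<85)&(np.hypot(C[...,0]-x,C[...,1]-y)<24)
    print(n,m.sum(),C[m].mean(0) if m.any() else '',np.ptp(C[m],axis=0) if m.any() else '')
to(581,-202,190,106.2)"
```

```text
Y 841 [ 553.  -102.8   75.4] [30.3 30.2 14. ]
R 927 [ 567.3 -152.2   75.6] [33.8 34.5 13.4]
G 1085 [ 581.6 -201.3   75.1] [38.1 38.2 13.2]
B 475 [ 596.  -251.3   73.6] [26.2 26.3 13.2]
at [ 587.6 -197.9  190.1] [179.8  -0.1 106.3] F [2.1 3.3 0.8] open 0.751 t 2.7
total cm [-0.2 -0.8  0. ] rz 0.08  per row [-0.2 -0.8  0. ] x 1
```

View pics/w1.png

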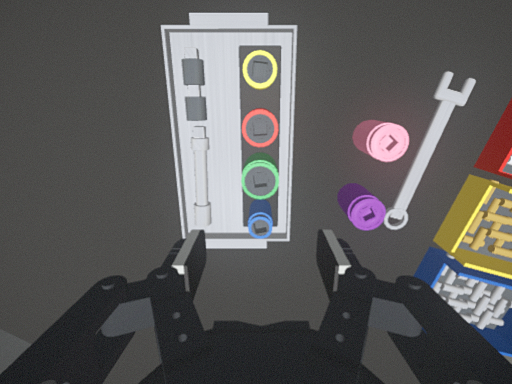

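move_arm(
  increments=[
    {"tx": 0, "ty": 0, "tz": 0, "rx": 0, "ry": 0, "rz": 0, "gripper": 0.5},
    {"tx": 0, "ty": 0, "tz": 0, "rx": 0, "ry": 0, "rz": 0, "gripper": 0.5},
    {"tx": 0, "ty": 0, "tz": 0, "rx": 0, "ry": 0, "rz": 0, "gripper": 0.5},
    {"tx": 0, "ty": 0, "tz": 0, "rx": 0, "ry": 0, "rz": 0, "gripper": 0.5},
  ],
)

```text
clock: 3.1
eef_pos: [582.0, -205.0, 190.8]
tcp_rot: [3.142, 0.0, 1.852]
contact_force: [0.3, -1.2, -0.7]
opening: 0.753
```

```bash
python3 -c "
from h import *
to(581.2,-202,36,106.2,6)"
```

```text
at [ 582.  -205.   190.8] [1.8000e+02 1.0000e-02 1.0611e+02] F [ 0.3 -1.2 -0.7] open 0.753 t 3.1
total cm [ 0.31  0.   15.48] rz -0.09  per row [0.052 0.    2.58 ] x 6
```

move_arm(
  increments=[
    {"tx": 0, "ty": 0, "tz": 2.0, "rx": 0, "ry": 0, "rz": 0, "gripper": 0.5},
    {"tx": 0, "ty": 0, "tz": 3.0, "rx": 0, "ry": 0, "rz": 0, "gripper": 0.5},
    {"tx": 0, "ty": 0, "tz": 3.0, "rx": 0, "ry": 0, "rz": 0, "gripper": 0.5},
    {"tx": 0, "ty": 0, "tz": 0, "rx": 0, "ry": 0, "rz": 0, "gripper": 0.5},
    {"tx": 0, "ty": 0, "tz": 0, "rx": 0, "ry": 0, "rz": 0, "gripper": 0.5},
    {"tx": 0, "ty": 0, "tz": 0, "rx": 0, "ry": 0, "rz": 0, "gripper": 0.5},
  ],
)

```text
clock: 3.7
eef_pos: [583.6, -204.7, 112.4]
tcp_rot: [3.14, 0.001, 1.853]
contact_force: [0.5, -0.3, -0.7]
opening: 0.749
```

```bash
python3 -c "
from h import *
to(581.2,-202,36,106.2,6)"
```

```text
at [ 583.6 -204.7  112.4] [1.7989e+02 8.0000e-02 1.0617e+02] F [ 0.5 -0.3 -0.7] open 0.749 t 3.7
total cm [ 0.33 -0.16  7.64] rz -0.03  per row [ 0.054 -0.026  1.273] x 6
```

move_arm(
  increments=[
    {"tx": 0.3, "ty": -0.15, "tz": 1.6, "rx": 0, "ry": 0, "rz": 0, "gripper": 0.5},
    {"tx": 0, "ty": 0, "tz": 2.0, "rx": 0, "ry": 0, "rz": 0, "gripper": 0.5},
    {"tx": 0, "ty": 0, "tz": 2.0, "rx": 0, "ry": 0, "rz": 0, "gripper": 0.5},
    {"tx": 0, "ty": 0, "tz": 1.5, "rx": 0, "ry": 0, "rz": 0, "gripper": 0.5},
    {"tx": 0, "ty": 0, "tz": 0.5, "rx": 0, "ry": 0, "rz": 0, "gripper": 0.5},
    {"tx": 0, "ty": 0, "tz": 0, "rx": 0, "ry": 0, "rz": 0, "gripper": 0.5},
    {"tx": 0, "ty": 0, "tz": 0, "rx": 0, "ry": 0, "rz": 0, "gripper": 0.5},
    {"tx": 0, "ty": 0, "tz": 0, "rx": 0, "ry": 0, "rz": 0, "gripper": 0.5},
  ],
)

```text
clock: 4.5
eef_pos: [581.1, -201.7, 35.6]
tcp_rot: [3.14, 0.001, 1.854]
contact_force: [0.0, -0.2, 0.3]
opening: 0.75
```

```bash
python3 -c "
from h import *
to(581.2,-202,36,106.2,6)"
```

```text
at [ 581.1 -201.7   35.6] [1.7993e+02 5.0000e-02 1.0620e+02] F [ 0.  -0.2  0.3] open 0.75 t 4.5
total cm [-0.03 -0.   -0.04] rz -0.0  per row [-0.005 -0.    -0.007] x 6
```

Dead on. Close, then lift.

move_arm(
  increments=[
    {"tx": 0, "ty": 0, "tz": 0, "rx": 0, "ry": 0, "rz": 0, "gripper": -1},
    {"tx": 0, "ty": 0, "tz": 0, "rx": 0, "ry": 0, "rz": 0, "gripper": -1},
    {"tx": 0, "ty": 0, "tz": 0, "rx": 0, "ry": 0, "rz": 0, "gripper": -1},
    {"tx": 0, "ty": 0, "tz": 0, "rx": 0, "ry": 0, "rz": 0, "gripper": -1},
    {"tx": 0, "ty": 0, "tz": 0, "rx": 0, "ry": 0, "rz": 0, "gripper": -1},
    {"tx": 0, "ty": 0, "tz": 0, "rx": 0, "ry": 0, "rz": 0, "gripper": -1},
  ],
  squeeze=60,
)

```text
clock: 5.1
eef_pos: [581.1, -201.7, 35.5]
tcp_rot: [3.14, 0.001, 1.854]
contact_force: [-0.4, 0.1, 6.2]
opening: 0.424
```

move_arm(
  increments=[
    {"tx": 0, "ty": 0, "tz": -0.5, "rx": 0, "ry": 0, "rz": 0, "gripper": -1},
    {"tx": 0, "ty": 0, "tz": -1.5, "rx": 0, "ry": 0, "rz": 0, "gripper": -1},
    {"tx": 0, "ty": 0, "tz": -2, "rx": 0, "ry": 0, "rz": 0, "gripper": -1},
    {"tx": 0, "ty": 0, "tz": -2, "rx": 0, "ry": 0, "rz": 0, "gripper": -1},
    {"tx": 0, "ty": 0, "tz": -2, "rx": 0, "ry": 0, "rz": 0, "gripper": -1},
    {"tx": 0, "ty": 0, "tz": -2, "rx": 0, "ry": 0, "rz": 0, "gripper": -1},
    {"tx": 0, "ty": 0, "tz": -1, "rx": 0, "ry": 0, "rz": 0, "gripper": -1},
    {"tx": 0, "ty": 0, "tz": 0, "rx": 0, "ry": 0, "rz": 0, "gripper": -1},
  ],
)

```text
clock: 5.9
eef_pos: [581.2, -201.8, 146.5]
tcp_rot: [3.139, 0.002, 1.853]
contact_force: [0.0, 0.2, -4.1]
opening: 0.423
```

```bash
python3 -c "
from h import *
to(593,150,150,95.7,12)"
```

```text
at [ 581.2 -201.8  146.5] [1.7986e+02 1.0000e-01 1.0619e+02] F [ 0.   0.2 -4.1] open 0.423 t 5.9
total cm [33.45 10.94 -0.35] rz 10.49  per row [ 2.788  0.912 -0.029] x 12
```

move_arm(
  increments=[
    {"tx": 1.5, "ty": 0.49, "tz": 0, "rx": 0, "ry": 0, "rz": 0, "gripper": -1},
    {"tx": 3, "ty": 0.98, "tz": 0, "rx": 0, "ry": 0, "rz": 0, "gripper": -1},
    {"tx": 3.5, "ty": 1.14, "tz": 0, "rx": 0, "ry": 0, "rz": 0, "gripper": -1},
    {"tx": 3.5, "ty": 1.14, "tz": 0, "rx": 0, "ry": 0, "rz": 0, "gripper": -1},
    {"tx": 3.5, "ty": 1.14, "tz": 0, "rx": 0, "ry": 0, "rz": 0, "gripper": -1},
    {"tx": 3.5, "ty": 1.14, "tz": 0, "rx": 0, "ry": 0, "rz": 0, "gripper": -1},
    {"tx": 3.5, "ty": 1.14, "tz": 0, "rx": 0, "ry": 0, "rz": 0, "gripper": -1},
    {"tx": 3.5, "ty": 1.14, "tz": 0, "rx": 0, "ry": 0, "rz": 0, "gripper": -1},
    {"tx": 3.5, "ty": 1.14, "tz": 0, "rx": 0, "ry": 0, "rz": 0, "gripper": -1},
    {"tx": 2.5, "ty": 0.82, "tz": 0, "rx": 0, "ry": 0, "rz": 0, "gripper": -1},
    {"tx": 1.5, "ty": 0.49, "tz": 0, "rx": 0, "ry": 0, "rz": 0, "gripper": -1},
    {"tx": 0.45, "ty": 0.17, "tz": 0, "rx": 0, "ry": 0, "rz": 0, "gripper": -1},
  ],
)

```text
clock: 7.1
eef_pos: [591.2, 151.8, 143.7]
tcp_rot: [-3.14, -0.0, 1.855]
contact_force: [-0.0, 0.2, -3.6]
opening: 0.426
```

move_arm(
  increments=[
    {"tx": 0, "ty": 0, "tz": 0, "rx": 0, "ry": 0, "rz": 5.25, "gripper": -1},
    {"tx": 0, "ty": 0, "tz": 0, "rx": 0, "ry": 0, "rz": 5.25, "gripper": -1},
    {"tx": 0, "ty": 0, "tz": 0, "rx": 0, "ry": 0, "rz": 0, "gripper": -1},
    {"tx": 0, "ty": 0, "tz": 0, "rx": 0, "ry": 0, "rz": 0, "gripper": -1},
    {"tx": 0, "ty": 0, "tz": 0, "rx": 0, "ry": 0, "rz": 0, "gripper": -1},
  ],
)

```text
clock: 7.6
eef_pos: [592.0, 149.7, 144.5]
tcp_rot: [-3.141, 0.0, 1.672]
contact_force: [-0.3, -0.4, -3.8]
opening: 0.427
```

```bash
python3 -c "
from h import *
np.set_printoptions(precision=1,suppress=True)
s=r.sense();p,d=r.grab_frame('wrist');cv2.imwrite('pics/w2.png',p[:,:,::-1])
C=cloud('wrist',d,s)
for n,x,y in[('1',577.6,305.2),('2',582.8,253.4),('3',588,201.7),('4',593.1,150)]:
    m=(C[...,2]>38)&(C[...,2]<58)&(np.hypot(C[...,0]-x,C[...,1]-y)<12)
    print(n,m.sum(),C[m].mean(0) if m.any() else '',np.ptp(C[m],axis=0) if m.any() else '')
to(593,150,47,95.7,6)"
```

```text
1 21 [579.8 301.8  40.8] [6.3 2.3 6.3]
2 111 [584.5 254.   49.1] [ 8.5  8.7 13.3]
3 90 [589.6 203.4  49.2] [ 8.2  8.5 13.3]
4 93 [594.7 152.6  47.6] [ 8.6  8.1 14.3]
at [592.  149.8 144.5] [-180.     0.    95.8] F [ 0.   0.3 -3.9] open 0.424 t 7.65
total cm [0.  0.1 9.8] rz 0.06  per row [0.  0.  1.6] x 6
```

View pics/w2.png

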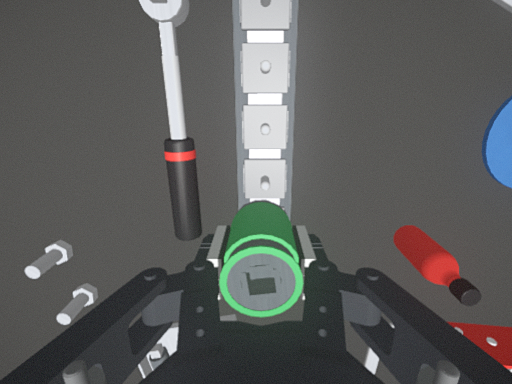

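move_arm(
  increments=[
    {"tx": 0.1, "ty": 0.18, "tz": 1.0, "rx": 0, "ry": 0, "rz": 0, "gripper": -1},
    {"tx": 0, "ty": 0, "tz": 2.0, "rx": 0, "ry": 0, "rz": 0, "gripper": -1},
    {"tx": 0, "ty": 0, "tz": 2.0, "rx": 0, "ry": 0, "rz": 0, "gripper": -1},
    {"tx": 0, "ty": 0, "tz": 1.0, "rx": 0, "ry": 0, "rz": 0, "gripper": -1},
    {"tx": 0, "ty": 0, "tz": 1.0, "rx": 0, "ry": 0, "rz": 0, "gripper": -1},
    {"tx": 0, "ty": 0, "tz": 1.0, "rx": 0, "ry": 0, "rz": 0, "gripper": -1},
    {"tx": 0, "ty": 0, "tz": 1.0, "rx": 0, "ry": 0, "rz": 0, "gripper": -1},
    {"tx": 0, "ty": 0, "tz": 0.5, "rx": 0, "ry": 0, "rz": 0, "gripper": -1},
    {"tx": 0, "ty": 0, "tz": 0.15, "rx": 0, "ry": 0, "rz": 0, "gripper": -1},
    {"tx": 0, "ty": 0, "tz": 0, "rx": 0, "ry": 0, "rz": 0, "gripper": -1},
    {"tx": 0, "ty": 0, "tz": 0, "rx": 0, "ry": 0, "rz": 0, "gripper": -1},
  ],
)

```text
clock: 8.75
eef_pos: [594.1, 151.5, 48.5]
tcp_rot: [3.141, -0.0, 1.67]
contact_force: [1.4, -0.3, -3.0]
opening: 0.422
```

```bash
python3 -c "
from h import *
to(593.8,151,46.6,95.7,1)"
```

```text
at [594.1 151.5  48.5] [ 1.7996e+02 -1.0000e-02  9.5690e+01] F [ 1.4 -0.3 -3. ] open 0.422 t 8.75
total cm [-0.05 -0.04  0.19] rz -0.01  per row [-0.047 -0.036  0.193] x 1
```

move_arm(
  increments=[
    {"tx": 0, "ty": 0, "tz": 0.15, "rx": 0, "ry": 0, "rz": 0, "gripper": -1},
    {"tx": 0, "ty": 0, "tz": 0, "rx": 0, "ry": 0, "rz": 0, "gripper": -1},
    {"tx": 0, "ty": 0, "tz": 0, "rx": 0, "ry": 0, "rz": 0, "gripper": 0.5},
    {"tx": 0, "ty": 0, "tz": 0, "rx": 0, "ry": 0, "rz": 0, "gripper": 0.5},
    {"tx": 0, "ty": 0, "tz": 0, "rx": 0, "ry": 0, "rz": 0, "gripper": 0.5},
    {"tx": 0, "ty": 0, "tz": 0, "rx": 0, "ry": 0, "rz": 0, "gripper": 0.5},
  ],
)

```text
clock: 9.35
eef_pos: [594.0, 151.5, 46.9]
tcp_rot: [3.141, -0.0, 1.67]
contact_force: [-0.1, 0.3, -0.3]
opening: 0.751
```

move_arm(
  increments=[
    {"tx": 0, "ty": 0, "tz": -1, "rx": 0, "ry": 0, "rz": 0, "gripper": 0.5},
    {"tx": 0, "ty": 0, "tz": -2.5, "rx": 0, "ry": 0, "rz": 0, "gripper": 0.5},
    {"tx": 0, "ty": 0, "tz": -3, "rx": 0, "ry": 0, "rz": 0, "gripper": 0.5},
    {"tx": 0, "ty": 0, "tz": -2.5, "rx": 0, "ry": 0, "rz": 0, "gripper": 0.5},
    {"tx": 0, "ty": 0, "tz": -1, "rx": 0, "ry": 0, "rz": 0, "gripper": 0.5},
    {"tx": 0, "ty": 0, "tz": 0, "rx": 0, "ry": 0, "rz": -5.25, "gripper": 0.5},
    {"tx": 0, "ty": 0, "tz": 0, "rx": 0, "ry": 0, "rz": -5.25, "gripper": 0.5},
    {"tx": 0, "ty": 0, "tz": 0, "rx": 0, "ry": 0, "rz": 0, "gripper": 0.5},
    {"tx": 0, "ty": 0, "tz": 0, "rx": 0, "ry": 0, "rz": 0, "gripper": 0.5},
  ],
)

```text
clock: 10.25
eef_pos: [593.5, 151.4, 146.3]
tcp_rot: [-3.141, -0.0, 1.851]
contact_force: [-0.3, 0.6, 0.1]
opening: 0.753
```

```bash
cat >> h.py <<'E'
def chk():  # heights of socket tops on the rail, from the top camera
    np.set_printoptions(precision=1,suppress=True)
    p,d=r.grab_frame("top");C=cloud("top",d)
    for n,x,y in[("blue",578.6,305.6),("yel",583.7,254),("red",588.9,202.6),("grn",593.9,151),("big",598.8,98.8)]:
        m=(C[...,2]>40)&(np.hypot(C[...,0]-x,C[...,1]-y)<25)
        Q=C[m];t=Q[:,2]>np.percentile(Q[:,2],60)-6
        print(n,Q[t].mean(0),t.sum(),np.ptp(Q[t],axis=0))
    return p
E
python3 -c "
from h import *
chk()
to(567,-152.1,150,106.2,12)"
```

```text
Traceback (most recent call last):
  File "h.py", line 43, in chk
    Q=C[m];t=Q[:,2]>np.percentile(Q[:,2],60)-6
                    ~~~~~~~~~~~~~^^^^^^^^^^^
IndexError: index -1 is out of bounds for axis 0 with size 0
```

Arm occludes. I'll check when the arm is back over the tray.

```bash
sed -i 's/^        Q=C\[m\];t=/        if not m.any(): continue\n        Q=C[m];t=/' h.py; python3 -c "
from h import *
to(567,-152.1,150,106.2,12)"
```

```text
at [593.5 151.3 146.2] [-179.96   -0.    106.06] F [ 0.2 -0.8  0.3] open 0.75 t 10.3
total cm [-28.43 -10.94  -0.38] rz -0.14  per row [-2.369 -0.912 -0.031] x 12
```

move_arm(
  increments=[
    {"tx": -1.5, "ty": -0.58, "tz": 0, "rx": 0, "ry": 0, "rz": 0, "gripper": 0.5},
    {"tx": -3, "ty": -1.15, "tz": 0, "rx": 0, "ry": 0, "rz": 0, "gripper": 0.5},
    {"tx": -3.5, "ty": -1.35, "tz": 0, "rx": 0, "ry": 0, "rz": 0, "gripper": 0.5},
    {"tx": -3.5, "ty": -1.35, "tz": 0, "rx": 0, "ry": 0, "rz": 0, "gripper": 0.5},
    {"tx": -3.5, "ty": -1.35, "tz": 0, "rx": 0, "ry": 0, "rz": 0, "gripper": 0.5},
    {"tx": -3.5, "ty": -1.35, "tz": 0, "rx": 0, "ry": 0, "rz": 0, "gripper": 0.5},
    {"tx": -3.5, "ty": -1.35, "tz": 0, "rx": 0, "ry": 0, "rz": 0, "gripper": 0.5},
    {"tx": -3.5, "ty": -1.35, "tz": 0, "rx": 0, "ry": 0, "rz": 0, "gripper": 0.5},
    {"tx": -2, "ty": -0.77, "tz": 0, "rx": 0, "ry": 0, "rz": 0, "gripper": 0.5},
    {"tx": -0.93, "ty": -0.34, "tz": 0, "rx": 0, "ry": 0, "rz": 0, "gripper": 0.5},
  ],
)

```text
clock: 11.3
eef_pos: [567.2, -154.7, 146.5]
tcp_rot: [-3.141, 0.0, 1.85]
contact_force: [-0.1, 0.3, -0.5]
opening: 0.748
```

move_arm(
  increments=[
    {"tx": 0, "ty": 0, "tz": 0, "rx": 0, "ry": 0, "rz": 0, "gripper": 0.5},
    {"tx": 0, "ty": 0, "tz": 2, "rx": 0, "ry": 0, "rz": 0, "gripper": 0.5},
    {"tx": 0, "ty": 0, "tz": 2, "rx": 0, "ry": 0, "rz": 0, "gripper": 0.5},
    {"tx": 0, "ty": 0, "tz": 0, "rx": 0, "ry": 0, "rz": 0, "gripper": 0.5},
    {"tx": 0, "ty": 0, "tz": 0, "rx": 0, "ry": 0, "rz": 0, "gripper": 0.5},
    {"tx": 0, "ty": 0, "tz": 0, "rx": 0, "ry": 0, "rz": 0, "gripper": 0.5},
  ],
)

```text
clock: 11.9
eef_pos: [568.7, -151.7, 107.6]
tcp_rot: [3.14, 0.001, 1.854]
contact_force: [-0.2, -0.1, -0.8]
opening: 0.753
```

```bash
python3 -c "
from h import *
chk()
to(567,-152.1,36,106.2,6)"
```

```text
blue [578.  306.   47.9] 18 [8.8 7.8 7.1]
yel [583.1 253.1  48. ] 18 [8.5 7.1 8.9]
red [588.4 201.2  48.6] 16 [8.4 9.  6. ]
grn [592.7 150.   86.4] 238 [36.9 34.7  9.6]
big [598.5  99.7  86.1] 262 [38.5 38.2  9. ]
at [ 568.8 -151.9  107.6] [179.9   0.  106.2] F [-0.2 -1.5 -0. ] open 0.748 t 11.95
total cm [ 0.  -0.2  7.2] rz 0.02  per row [ 0.  -0.   1.2] x 6
```

move_arm(
  increments=[
    {"tx": 0, "ty": -0.15, "tz": 1.2, "rx": 0, "ry": 0, "rz": 0, "gripper": 0.5},
    {"tx": 0, "ty": 0, "tz": 2.0, "rx": 0, "ry": 0, "rz": 0, "gripper": 0.5},
    {"tx": 0, "ty": 0, "tz": 2.0, "rx": 0, "ry": 0, "rz": 0, "gripper": 0.5},
    {"tx": 0, "ty": 0, "tz": 1.5, "rx": 0, "ry": 0, "rz": 0, "gripper": 0.5},
    {"tx": 0, "ty": 0, "tz": 0.5, "rx": 0, "ry": 0, "rz": 0, "gripper": 0.5},
    {"tx": 0, "ty": 0, "tz": 0, "rx": 0, "ry": 0, "rz": 0, "gripper": 0.5},
    {"tx": 0, "ty": 0, "tz": 0, "rx": 0, "ry": 0, "rz": 0, "gripper": 0.5},
    {"tx": 0, "ty": 0, "tz": 0, "rx": 0, "ry": 0, "rz": 0, "gripper": 0.5},
  ],
)

```text
clock: 12.75
eef_pos: [567.2, -152.7, 35.4]
tcp_rot: [3.14, 0.001, 1.853]
contact_force: [-0.1, -1.1, 1.0]
opening: 0.75
```

move_arm(
  increments=[
    {"tx": 0, "ty": 0, "tz": 0, "rx": 0, "ry": 0, "rz": 0, "gripper": -1},
    {"tx": 0, "ty": 0, "tz": 0, "rx": 0, "ry": 0, "rz": 0, "gripper": -1},
    {"tx": 0, "ty": 0, "tz": 0, "rx": 0, "ry": 0, "rz": 0, "gripper": -1},
    {"tx": 0, "ty": 0, "tz": 0, "rx": 0, "ry": 0, "rz": 0, "gripper": -1},
    {"tx": 0, "ty": 0, "tz": 0, "rx": 0, "ry": 0, "rz": 0, "gripper": -1},
    {"tx": 0, "ty": 0, "tz": 0, "rx": 0, "ry": 0, "rz": 0, "gripper": -1},
    {"tx": 0, "ty": 0, "tz": 0, "rx": 0, "ry": 0, "rz": 0, "gripper": -1},
  ],
)

```text
clock: 13.45
eef_pos: [567.2, -152.6, 35.3]
tcp_rot: [3.14, 0.001, 1.854]
contact_force: [-0.4, 0.7, 5.4]
opening: 0.378
```

move_arm(
  increments=[
    {"tx": 0, "ty": 0, "tz": -0.5, "rx": 0, "ry": 0, "rz": 0, "gripper": -1},
    {"tx": 0, "ty": 0, "tz": -1.5, "rx": 0, "ry": 0, "rz": 0, "gripper": -1},
    {"tx": 0, "ty": 0, "tz": -2, "rx": 0, "ry": 0, "rz": 0, "gripper": -1},
    {"tx": 0, "ty": 0, "tz": -2, "rx": 0, "ry": 0, "rz": 0, "gripper": -1},
    {"tx": 0, "ty": 0, "tz": -2, "rx": 0, "ry": 0, "rz": 0, "gripper": -1},
    {"tx": 0, "ty": 0, "tz": -2, "rx": 0, "ry": 0, "rz": 0, "gripper": -1},
    {"tx": 0, "ty": 0, "tz": -1, "rx": 0, "ry": 0, "rz": 0, "gripper": -1},
    {"tx": 0, "ty": 0, "tz": 0, "rx": 0, "ry": 0, "rz": 0, "gripper": -1},
  ],
)

```text
clock: 14.25
eef_pos: [567.3, -152.8, 146.4]
tcp_rot: [3.139, 0.001, 1.853]
contact_force: [0.2, -0.1, -3.2]
opening: 0.372
```

```bash
python3 -c "
from h import *
to(589.5,203,150,95.7,12)"
```

```text
at [ 567.3 -152.8  146.4] [1.7986e+02 8.0000e-02 1.0619e+02] F [ 0.2 -0.1 -3.2] open 0.372 t 14.25
total cm [33.55 12.05 -0.36] rz 10.49  per row [ 2.796  1.004 -0.03 ] x 12
```

move_arm(
  increments=[
    {"tx": 1.5, "ty": 0.54, "tz": 0, "rx": 0, "ry": 0, "rz": 0, "gripper": -1},
    {"tx": 3, "ty": 1.08, "tz": 0, "rx": 0, "ry": 0, "rz": 0, "gripper": -1},
    {"tx": 3.5, "ty": 1.26, "tz": 0, "rx": 0, "ry": 0, "rz": 0, "gripper": -1},
    {"tx": 3.5, "ty": 1.26, "tz": 0, "rx": 0, "ry": 0, "rz": 0, "gripper": -1},
    {"tx": 3.5, "ty": 1.26, "tz": 0, "rx": 0, "ry": 0, "rz": 0, "gripper": -1},
    {"tx": 3.5, "ty": 1.26, "tz": 0, "rx": 0, "ry": 0, "rz": 0, "gripper": -1},
    {"tx": 3.5, "ty": 1.26, "tz": 0, "rx": 0, "ry": 0, "rz": 0, "gripper": -1},
    {"tx": 3.5, "ty": 1.26, "tz": 0, "rx": 0, "ry": 0, "rz": 0, "gripper": -1},
    {"tx": 3.5, "ty": 1.26, "tz": 0, "rx": 0, "ry": 0, "rz": 0, "gripper": -1},
    {"tx": 2.5, "ty": 0.9, "tz": 0, "rx": 0, "ry": 0, "rz": 0, "gripper": -1},
    {"tx": 1.5, "ty": 0.54, "tz": 0, "rx": 0, "ry": 0, "rz": 0, "gripper": -1},
    {"tx": 0.55, "ty": 0.17, "tz": 0, "rx": 0, "ry": 0, "rz": 0, "gripper": -1},
  ],
)

```text
clock: 15.45
eef_pos: [587.9, 204.8, 143.5]
tcp_rot: [-3.14, -0.0, 1.855]
contact_force: [-0.3, -0.5, -2.5]
opening: 0.372
```

move_arm(
  increments=[
    {"tx": 0, "ty": 0, "tz": 0, "rx": 0, "ry": 0, "rz": 5.25, "gripper": -1},
    {"tx": 0, "ty": 0, "tz": 0, "rx": 0, "ry": 0, "rz": 5.25, "gripper": -1},
    {"tx": 0, "ty": 0, "tz": 1, "rx": 0, "ry": 0, "rz": 0, "gripper": -1},
    {"tx": 0, "ty": 0, "tz": 2, "rx": 0, "ry": 0, "rz": 0, "gripper": -1},
    {"tx": 0, "ty": 0, "tz": 1, "rx": 0, "ry": 0, "rz": 0, "gripper": -1},
    {"tx": 0, "ty": 0, "tz": 0, "rx": 0, "ry": 0, "rz": 0, "gripper": -1},
    {"tx": 0, "ty": 0, "tz": 0, "rx": 0, "ry": 0, "rz": 0, "gripper": -1},
    {"tx": 0, "ty": 0, "tz": 0, "rx": 0, "ry": 0, "rz": 0, "gripper": -1},
  ],
)

```text
clock: 16.25
eef_pos: [589.2, 203.3, 105.2]
tcp_rot: [3.141, -0.0, 1.671]
contact_force: [0.4, 0.5, -3.1]
opening: 0.372
```

```bash
python3 -c "
from h import *
to(589.5,203,46.6,95.7,6)"
```

```text
at [589.2 203.3 105.2] [ 1.7994e+02 -1.0000e-02  9.5720e+01] F [ 0.4  0.5 -3.1] open 0.372 t 16.25
total cm [-0.03  0.03  5.86] rz 0.02  per row [-0.005  0.005  0.977] x 6
```

move_arm(
  increments=[
    {"tx": 0, "ty": 0, "tz": 1.0, "rx": 0, "ry": 0, "rz": 0, "gripper": -1},
    {"tx": 0, "ty": 0, "tz": 1.3, "rx": 0, "ry": 0, "rz": 0, "gripper": -1},
    {"tx": 0, "ty": 0, "tz": 1.3, "rx": 0, "ry": 0, "rz": 0, "gripper": -1},
    {"tx": 0, "ty": 0, "tz": 1.2, "rx": 0, "ry": 0, "rz": 0, "gripper": -1},
    {"tx": 0, "ty": 0, "tz": 0.6, "rx": 0, "ry": 0, "rz": 0, "gripper": -1},
    {"tx": 0, "ty": 0, "tz": 0.4, "rx": 0, "ry": 0, "rz": 0, "gripper": -1},
    {"tx": 0, "ty": 0, "tz": 0, "rx": 0, "ry": 0, "rz": 0, "gripper": -1},
    {"tx": 0, "ty": 0, "tz": 0, "rx": 0, "ry": 0, "rz": 0, "gripper": -1},
  ],
)

```text
clock: 17.05
eef_pos: [589.0, 203.4, 46.7]
tcp_rot: [3.141, -0.0, 1.67]
contact_force: [-0.7, 0.0, -3.1]
opening: 0.376
```

move_arm(
  increments=[
    {"tx": 0, "ty": 0, "tz": 0, "rx": 0, "ry": 0, "rz": 0, "gripper": 0.5},
    {"tx": 0, "ty": 0, "tz": 0, "rx": 0, "ry": 0, "rz": 0, "gripper": 0.5},
    {"tx": 0, "ty": 0, "tz": 0, "rx": 0, "ry": 0, "rz": 0, "gripper": 0.5},
    {"tx": 0, "ty": 0, "tz": 0, "rx": 0, "ry": 0, "rz": 0, "gripper": 0.5},
    {"tx": 0, "ty": 0, "tz": 0, "rx": 0, "ry": 0, "rz": 0, "gripper": 0.5},
  ],
)

```text
clock: 17.55
eef_pos: [588.8, 203.3, 46.7]
tcp_rot: [3.141, -0.0, 1.67]
contact_force: [0.2, 0.1, 0.8]
opening: 0.747
```

move_arm(
  increments=[
    {"tx": 0, "ty": 0, "tz": -1, "rx": 0, "ry": 0, "rz": 0, "gripper": 0.5},
    {"tx": 0, "ty": 0, "tz": -2.5, "rx": 0, "ry": 0, "rz": 0, "gripper": 0.5},
    {"tx": 0, "ty": 0, "tz": -3, "rx": 0, "ry": 0, "rz": 0, "gripper": 0.5},
    {"tx": 0, "ty": 0, "tz": -2.5, "rx": 0, "ry": 0, "rz": 0, "gripper": 0.5},
    {"tx": 0, "ty": 0, "tz": -1, "rx": 0, "ry": 0, "rz": 0, "gripper": 0.5},
    {"tx": 0, "ty": 0, "tz": 0, "rx": 0, "ry": 0, "rz": -5.25, "gripper": 0.5},
    {"tx": 0, "ty": 0, "tz": 0, "rx": 0, "ry": 0, "rz": -5.25, "gripper": 0.5},
    {"tx": 0, "ty": 0, "tz": 0, "rx": 0, "ry": 0, "rz": 0, "gripper": 0.5},
    {"tx": 0, "ty": 0, "tz": 0, "rx": 0, "ry": 0, "rz": 0, "gripper": 0.5},
  ],
)

```text
clock: 18.45
eef_pos: [588.4, 203.2, 146.3]
tcp_rot: [-3.141, 0.0, 1.851]
contact_force: [0.5, 0.5, -0.5]
opening: 0.748
```

```bash
python3 -c "
from h import *
to(552.6,-102.5,147,106.2,12)"
```

```text
at [588.4 203.2 146.3] [-179.96    0.    106.05] F [ 0.5  0.5 -0.5] open 0.748 t 18.45
total cm [-28.39 -11.89  -0.07] rz -0.15  per row [-2.366 -0.991 -0.006] x 12
```

move_arm(
  increments=[
    {"tx": -1.5, "ty": -0.63, "tz": 0, "rx": 0, "ry": 0, "rz": 0, "gripper": 0.5},
    {"tx": -3, "ty": -1.26, "tz": 0, "rx": 0, "ry": 0, "rz": 0, "gripper": 0.5},
    {"tx": -3.5, "ty": -1.47, "tz": 0, "rx": 0, "ry": 0, "rz": 0, "gripper": 0.5},
    {"tx": -3.5, "ty": -1.47, "tz": 0, "rx": 0, "ry": 0, "rz": 0, "gripper": 0.5},
    {"tx": -3.5, "ty": -1.47, "tz": 0, "rx": 0, "ry": 0, "rz": 0, "gripper": 0.5},
    {"tx": -3.5, "ty": -1.47, "tz": 0, "rx": 0, "ry": 0, "rz": 0, "gripper": 0.5},
    {"tx": -3.5, "ty": -1.47, "tz": 0, "rx": 0, "ry": 0, "rz": 0, "gripper": 0.5},
    {"tx": -3.5, "ty": -1.47, "tz": 0, "rx": 0, "ry": 0, "rz": 0, "gripper": 0.5},
    {"tx": -2, "ty": -0.84, "tz": 0, "rx": 0, "ry": 0, "rz": 0, "gripper": 0.5},
    {"tx": -0.89, "ty": -0.34, "tz": 0, "rx": 0, "ry": 0, "rz": 0, "gripper": 0.5},
  ],
)

```text
clock: 19.45
eef_pos: [552.8, -105.0, 146.4]
tcp_rot: [-3.141, 0.0, 1.85]
contact_force: [0.1, 1.1, 0.2]
opening: 0.755
```

move_arm(
  increments=[
    {"tx": 0, "ty": 0, "tz": 0, "rx": 0, "ry": 0, "rz": 0, "gripper": 0.5},
    {"tx": 0, "ty": 0, "tz": 2, "rx": 0, "ry": 0, "rz": 0, "gripper": 0.5},
    {"tx": 0, "ty": 0, "tz": 2, "rx": 0, "ry": 0, "rz": 0, "gripper": 0.5},
    {"tx": 0, "ty": 0, "tz": 0, "rx": 0, "ry": 0, "rz": 0, "gripper": 0.5},
    {"tx": 0, "ty": 0, "tz": 0, "rx": 0, "ry": 0, "rz": 0, "gripper": 0.5},
    {"tx": 0, "ty": 0, "tz": 0, "rx": 0, "ry": 0, "rz": 0, "gripper": 0.5},
    {"tx": 0, "ty": 0, "tz": 0, "rx": 0, "ry": 0, "rz": 0, "gripper": 0.5},
  ],
)

```text
clock: 20.15
eef_pos: [554.4, -102.3, 107.6]
tcp_rot: [3.14, 0.001, 1.854]
contact_force: [-0.4, 0.1, 0.4]
opening: 0.753
```

```bash
python3 -c "
from h import *
chk()
to(552.6,-102.5,36,106.2,6)"
```

```text
blue [577.5 305.8  47.9] 19 [8.2 7.4 9. ]
yel [583.3 253.5  48.3] 16 [8.8 6.2 4.1]
red [588.4 202.5  86.5] 196 [31.  33.3  9.3]
grn [592.6 150.   86.7] 237 [37.2 34.7  9.6]
big [598.4  99.6  86.1] 261 [38.  38.3  9.5]
at [ 554.3 -102.4  107.5] [179.9   0.  106.2] F [-0.1  0.2 -0.2] open 0.744 t 20.2
total cm [ 0.  -0.2  7.2] rz 0.01  per row [ 0.  -0.   1.2] x 6
```

Red seated. Now yellow.

move_arm(
  increments=[
    {"tx": 0, "ty": -0.15, "tz": 1.2, "rx": 0, "ry": 0, "rz": 0, "gripper": 0.5},
    {"tx": 0, "ty": 0, "tz": 2.0, "rx": 0, "ry": 0, "rz": 0, "gripper": 0.5},
    {"tx": 0, "ty": 0, "tz": 2.0, "rx": 0, "ry": 0, "rz": 0, "gripper": 0.5},
    {"tx": 0, "ty": 0, "tz": 1.5, "rx": 0, "ry": 0, "rz": 0, "gripper": 0.5},
    {"tx": 0, "ty": 0, "tz": 0.5, "rx": 0, "ry": 0, "rz": 0, "gripper": 0.5},
    {"tx": 0, "ty": 0, "tz": 0, "rx": 0, "ry": 0, "rz": 0, "gripper": 0.5},
    {"tx": 0, "ty": 0, "tz": 0, "rx": 0, "ry": 0, "rz": 0, "gripper": 0.5},
    {"tx": 0, "ty": 0, "tz": 0, "rx": 0, "ry": 0, "rz": 0, "gripper": 0.5},
  ],
)

```text
clock: 21.0
eef_pos: [552.9, -103.1, 35.4]
tcp_rot: [3.14, 0.001, 1.853]
contact_force: [0.4, 0.9, -0.1]
opening: 0.752
```

move_arm(
  increments=[
    {"tx": 0, "ty": 0, "tz": 0, "rx": 0, "ry": 0, "rz": 0, "gripper": -1},
    {"tx": 0, "ty": 0, "tz": 0, "rx": 0, "ry": 0, "rz": 0, "gripper": -1},
    {"tx": 0, "ty": 0, "tz": 0, "rx": 0, "ry": 0, "rz": 0, "gripper": -1},
    {"tx": 0, "ty": 0, "tz": 0, "rx": 0, "ry": 0, "rz": 0, "gripper": -1},
    {"tx": 0, "ty": 0, "tz": 0, "rx": 0, "ry": 0, "rz": 0, "gripper": -1},
    {"tx": 0, "ty": 0, "tz": 0, "rx": 0, "ry": 0, "rz": 0, "gripper": -1},
    {"tx": 0, "ty": 0, "tz": 0, "rx": 0, "ry": 0, "rz": 0, "gripper": -1},
    {"tx": 0, "ty": 0, "tz": 0, "rx": 0, "ry": 0, "rz": 0, "gripper": -1},
  ],
)

```text
clock: 21.8
eef_pos: [552.7, -103.0, 35.3]
tcp_rot: [3.141, 0.0, 1.853]
contact_force: [-0.4, 0.6, 4.8]
opening: 0.328
```

move_arm(
  increments=[
    {"tx": 0, "ty": 0, "tz": -0.5, "rx": 0, "ry": 0, "rz": 0, "gripper": -1},
    {"tx": 0, "ty": 0, "tz": -1.5, "rx": 0, "ry": 0, "rz": 0, "gripper": -1},
    {"tx": 0, "ty": 0, "tz": -2, "rx": 0, "ry": 0, "rz": 0, "gripper": -1},
    {"tx": 0, "ty": 0, "tz": -2, "rx": 0, "ry": 0, "rz": 0, "gripper": -1},
    {"tx": 0, "ty": 0, "tz": -2, "rx": 0, "ry": 0, "rz": 0, "gripper": -1},
    {"tx": 0, "ty": 0, "tz": -2, "rx": 0, "ry": 0, "rz": 0, "gripper": -1},
    {"tx": 0, "ty": 0, "tz": -1, "rx": 0, "ry": 0, "rz": 0, "gripper": -1},
    {"tx": 0, "ty": 0, "tz": 0, "rx": 0, "ry": 0, "rz": 0, "gripper": -1},
  ],
)

```text
clock: 22.6
eef_pos: [553.2, -103.2, 146.5]
tcp_rot: [3.139, 0.001, 1.853]
contact_force: [1.0, 0.0, -1.8]
opening: 0.331
```

```bash
python3 -c "
from h import *
to(584.3,254,147,95.7,12)"
```

```text
at [ 553.2 -103.2  146.5] [1.7984e+02 8.0000e-02 1.0620e+02] F [ 1.   0.  -1.8] open 0.331 t 22.6
total cm [33.43 12.95 -0.05] rz 10.5  per row [ 2.786  1.079 -0.004] x 12
```

move_arm(
  increments=[
    {"tx": 1.5, "ty": 0.58, "tz": 0, "rx": 0, "ry": 0, "rz": 0, "gripper": -1},
    {"tx": 3, "ty": 1.16, "tz": 0, "rx": 0, "ry": 0, "rz": 0, "gripper": -1},
    {"tx": 3.5, "ty": 1.36, "tz": 0, "rx": 0, "ry": 0, "rz": 0, "gripper": -1},
    {"tx": 3.5, "ty": 1.36, "tz": 0, "rx": 0, "ry": 0, "rz": 0, "gripper": -1},
    {"tx": 3.5, "ty": 1.36, "tz": 0, "rx": 0, "ry": 0, "rz": 0, "gripper": -1},
    {"tx": 3.5, "ty": 1.36, "tz": 0, "rx": 0, "ry": 0, "rz": 0, "gripper": -1},
    {"tx": 3.5, "ty": 1.36, "tz": 0, "rx": 0, "ry": 0, "rz": 0, "gripper": -1},
    {"tx": 3.5, "ty": 1.36, "tz": 0, "rx": 0, "ry": 0, "rz": 0, "gripper": -1},
    {"tx": 3.5, "ty": 1.36, "tz": 0, "rx": 0, "ry": 0, "rz": 0, "gripper": -1},
    {"tx": 2.5, "ty": 0.97, "tz": 0, "rx": 0, "ry": 0, "rz": 0, "gripper": -1},
    {"tx": 1.5, "ty": 0.58, "tz": 0, "rx": 0, "ry": 0, "rz": 0, "gripper": -1},
    {"tx": 0.43, "ty": 0.14, "tz": 0, "rx": 0, "ry": 0, "rz": 0, "gripper": -1},
  ],
)

```text
clock: 23.8
eef_pos: [582.6, 255.9, 143.5]
tcp_rot: [-3.14, 0.0, 1.855]
contact_force: [0.4, -1.4, -2.1]
opening: 0.334
```

move_arm(
  increments=[
    {"tx": 0, "ty": 0, "tz": 0, "rx": 0, "ry": 0, "rz": 5.25, "gripper": -1},
    {"tx": 0, "ty": 0, "tz": 0, "rx": 0, "ry": 0, "rz": 5.25, "gripper": -1},
    {"tx": 0, "ty": 0, "tz": 1, "rx": 0, "ry": 0, "rz": 0, "gripper": -1},
    {"tx": 0, "ty": 0, "tz": 2, "rx": 0, "ry": 0, "rz": 0, "gripper": -1},
    {"tx": 0, "ty": 0, "tz": 1, "rx": 0, "ry": 0, "rz": 0, "gripper": -1},
    {"tx": 0, "ty": 0, "tz": 0, "rx": 0, "ry": 0, "rz": 0, "gripper": -1},
    {"tx": 0, "ty": 0, "tz": 0, "rx": 0, "ry": 0, "rz": 0, "gripper": -1},
    {"tx": 0, "ty": 0, "tz": 0, "rx": 0, "ry": 0, "rz": 0, "gripper": -1},
  ],
)

```text
clock: 24.6
eef_pos: [583.9, 254.3, 105.2]
tcp_rot: [3.141, -0.0, 1.671]
contact_force: [0.1, -0.3, -2.6]
opening: 0.324
```

```bash
python3 -c "
from h import *
s=r.sense();p,d=r.grab_frame('wrist');cv2.imwrite('pics/w3.png',p[:,:,::-1])
C=cloud('wrist',d,s);m=(C[...,2]>40)&(C[...,2]<58)&(np.hypot(C[...,0]-579,C[...,1]-305.5)<12);print(m.sum(),C[m].mean(0))
to(584.3,254,46.6,95.7,6)"
```

```text
123 [579.20777432 306.86715239  49.27643879]
at [583.9 254.4 105.3] [ 1.7993e+02 -2.0000e-02  9.5710e+01] F [-0.   0.3 -2. ] open 0.329 t 24.65
total cm [-0.04  0.04  5.87] rz 0.01  per row [-0.007  0.006  0.979] x 6
```

View pics/w3.png

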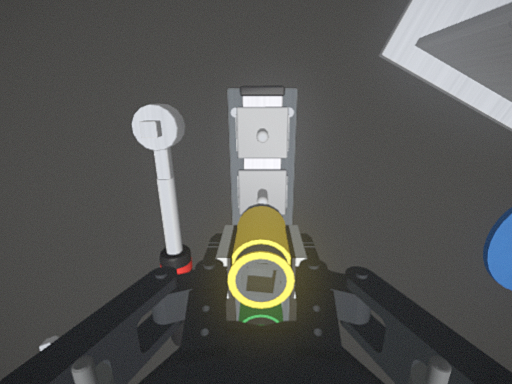

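move_arm(
  increments=[
    {"tx": 0, "ty": 0, "tz": 1.0, "rx": 0, "ry": 0, "rz": 0, "gripper": -1},
    {"tx": 0, "ty": 0, "tz": 1.3, "rx": 0, "ry": 0, "rz": 0, "gripper": -1},
    {"tx": 0, "ty": 0, "tz": 1.3, "rx": 0, "ry": 0, "rz": 0, "gripper": -1},
    {"tx": 0, "ty": 0, "tz": 1.2, "rx": 0, "ry": 0, "rz": 0, "gripper": -1},
    {"tx": 0, "ty": 0, "tz": 0.6, "rx": 0, "ry": 0, "rz": 0, "gripper": -1},
    {"tx": 0, "ty": 0, "tz": 0.4, "rx": 0, "ry": 0, "rz": 0, "gripper": -1},
    {"tx": 0, "ty": 0, "tz": 0, "rx": 0, "ry": 0, "rz": 0, "gripper": -1},
    {"tx": 0, "ty": 0, "tz": 0, "rx": 0, "ry": 0, "rz": 0, "gripper": -1},
  ],
)

```text
clock: 25.45
eef_pos: [583.6, 254.3, 46.6]
tcp_rot: [3.141, -0.0, 1.67]
contact_force: [0.3, -0.1, -2.0]
opening: 0.332
```

move_arm(
  increments=[
    {"tx": 0, "ty": 0, "tz": 0, "rx": 0, "ry": 0, "rz": 0, "gripper": 0.5},
    {"tx": 0, "ty": 0, "tz": 0, "rx": 0, "ry": 0, "rz": 0, "gripper": 0.5},
    {"tx": 0, "ty": 0, "tz": 0, "rx": 0, "ry": 0, "rz": 0, "gripper": 0.5},
    {"tx": 0, "ty": 0, "tz": 0, "rx": 0, "ry": 0, "rz": 0, "gripper": 0.5},
    {"tx": 0, "ty": 0, "tz": 0, "rx": 0, "ry": 0, "rz": 0, "gripper": 0.5},
  ],
)

```text
clock: 25.95
eef_pos: [583.4, 254.2, 46.7]
tcp_rot: [3.141, -0.0, 1.67]
contact_force: [0.3, -0.2, -0.4]
opening: 0.753
```

move_arm(
  increments=[
    {"tx": 0, "ty": 0, "tz": -1, "rx": 0, "ry": 0, "rz": 0, "gripper": 0.5},
    {"tx": 0, "ty": 0, "tz": -2.5, "rx": 0, "ry": 0, "rz": 0, "gripper": 0.5},
    {"tx": 0, "ty": 0, "tz": -3, "rx": 0, "ry": 0, "rz": 0, "gripper": 0.5},
    {"tx": 0, "ty": 0, "tz": -2.5, "rx": 0, "ry": 0, "rz": 0, "gripper": 0.5},
    {"tx": 0, "ty": 0, "tz": -1, "rx": 0, "ry": 0, "rz": 0, "gripper": 0.5},
    {"tx": 0, "ty": 0, "tz": 0, "rx": 0, "ry": 0, "rz": -5.25, "gripper": 0.5},
    {"tx": 0, "ty": 0, "tz": 0, "rx": 0, "ry": 0, "rz": -5.25, "gripper": 0.5},
    {"tx": 0, "ty": 0, "tz": 0, "rx": 0, "ry": 0, "rz": 0, "gripper": 0.5},
    {"tx": 0, "ty": 0, "tz": 0, "rx": 0, "ry": 0, "rz": 0, "gripper": 0.5},
  ],
)

```text
clock: 26.85
eef_pos: [583.1, 254.1, 146.2]
tcp_rot: [-3.141, 0.0, 1.851]
contact_force: [0.1, 1.2, 0.6]
opening: 0.753
```

```bash
python3 -c "
from h import *
to(595.8,-252,147,106.2,18)"
```

```text
at [583.1 254.1 146.2] [-179.96    0.    106.05] F [0.1 1.2 0.6] open 0.753 t 26.85
total cm [-48.99 -12.77  -0.08] rz -0.15  per row [-2.721 -0.709 -0.004] x 18
```

move_arm(
  increments=[
    {"tx": -1.5, "ty": -0.39, "tz": 0, "rx": 0, "ry": 0, "rz": 0, "gripper": 0.5},
    {"tx": -3, "ty": -0.78, "tz": 0, "rx": 0, "ry": 0, "rz": 0, "gripper": 0.5},
    {"tx": -3.5, "ty": -0.91, "tz": 0, "rx": 0, "ry": 0, "rz": 0, "gripper": 0.5},
    {"tx": -3.5, "ty": -0.91, "tz": 0, "rx": 0, "ry": 0, "rz": 0, "gripper": 0.5},
    {"tx": -3.5, "ty": -0.91, "tz": 0, "rx": 0, "ry": 0, "rz": 0, "gripper": 0.5},
    {"tx": -3.5, "ty": -0.91, "tz": 0, "rx": 0, "ry": 0, "rz": 0, "gripper": 0.5},
    {"tx": -3.5, "ty": -0.91, "tz": 0, "rx": 0, "ry": 0, "rz": 0, "gripper": 0.5},
    {"tx": -3.5, "ty": -0.91, "tz": 0, "rx": 0, "ry": 0, "rz": 0, "gripper": 0.5},
    {"tx": -3.5, "ty": -0.91, "tz": 0, "rx": 0, "ry": 0, "rz": 0, "gripper": 0.5},
    {"tx": -3.5, "ty": -0.91, "tz": 0, "rx": 0, "ry": 0, "rz": 0, "gripper": 0.5},
    {"tx": -3.5, "ty": -0.91, "tz": 0, "rx": 0, "ry": 0, "rz": 0, "gripper": 0.5},
    {"tx": -3.5, "ty": -0.91, "tz": 0, "rx": 0, "ry": 0, "rz": 0, "gripper": 0.5},
  ],
)

```text
clock: 28.05
eef_pos: [594.1, -156.1, 146.4]
tcp_rot: [-3.141, -0.0, 1.852]
contact_force: [0.1, 0.7, -0.2]
opening: 0.751
```

move_arm(
  increments=[
    {"tx": -3.5, "ty": -0.91, "tz": 0, "rx": 0, "ry": 0, "rz": 0, "gripper": 0.5},
    {"tx": -3, "ty": -0.78, "tz": 0, "rx": 0, "ry": 0, "rz": 0, "gripper": 0.5},
    {"tx": -2, "ty": -0.52, "tz": 0, "rx": 0, "ry": 0, "rz": 0, "gripper": 0.5},
    {"tx": -0.99, "ty": -0.29, "tz": 0, "rx": 0, "ry": 0, "rz": 0, "gripper": 0.5},
    {"tx": 0, "ty": 0, "tz": 0, "rx": 0, "ry": 0, "rz": 0, "gripper": 0.5},
    {"tx": 0, "ty": 0, "tz": 2, "rx": 0, "ry": 0, "rz": 0, "gripper": 0.5},
    {"tx": 0, "ty": 0, "tz": 2, "rx": 0, "ry": 0, "rz": 0, "gripper": 0.5},
    {"tx": 0, "ty": 0, "tz": 0, "rx": 0, "ry": 0, "rz": 0, "gripper": 0.5},
    {"tx": 0, "ty": 0, "tz": 0, "rx": 0, "ry": 0, "rz": 0, "gripper": 0.5},
    {"tx": 0, "ty": 0, "tz": 0, "rx": 0, "ry": 0, "rz": 0, "gripper": 0.5},
    {"tx": 0, "ty": 0, "tz": 0, "rx": 0, "ry": 0, "rz": 0, "gripper": 0.5},
  ],
)

```text
clock: 29.15
eef_pos: [598.1, -251.8, 107.7]
tcp_rot: [3.14, 0.001, 1.854]
contact_force: [-0.8, -0.8, 0.5]
opening: 0.752
```

```bash
python3 -c "
from h import *
chk()
to(595.8,-252,36,106.2,6)"
```

```text
blue [577.7 305.7  47.6] 20 [8.6 7.1 8.1]
yel [582.2 254.4  86.3] 154 [29.2 29.6  8.7]
red [588.4 202.6  86.4] 196 [30.9 33.5 10.2]
grn [592.9 150.1  86.3] 236 [36.9 34.8 10. ]
big [598.5  99.7  86. ] 260 [38.3 38.3  9.1]
at [ 598.  -251.9  107.6] [179.9   0.1 106.2] F [ 0.   0.  -0.2] open 0.751 t 29.2
total cm [ 0.1 -0.2  7.2] rz 0.01  per row [ 0.  -0.   1.2] x 6
```

move_arm(
  increments=[
    {"tx": 0.05, "ty": -0.2, "tz": 1.2, "rx": 0, "ry": 0, "rz": 0, "gripper": 0.5},
    {"tx": 0, "ty": 0, "tz": 2.0, "rx": 0, "ry": 0, "rz": 0, "gripper": 0.5},
    {"tx": 0, "ty": 0, "tz": 2.0, "rx": 0, "ry": 0, "rz": 0, "gripper": 0.5},
    {"tx": 0, "ty": 0, "tz": 1.5, "rx": 0, "ry": 0, "rz": 0, "gripper": 0.5},
    {"tx": 0, "ty": 0, "tz": 0.5, "rx": 0, "ry": 0, "rz": 0, "gripper": 0.5},
    {"tx": 0, "ty": 0, "tz": 0, "rx": 0, "ry": 0, "rz": 0, "gripper": 0.5},
    {"tx": 0, "ty": 0, "tz": 0, "rx": 0, "ry": 0, "rz": 0, "gripper": 0.5},
    {"tx": 0, "ty": 0, "tz": 0, "rx": 0, "ry": 0, "rz": 0, "gripper": 0.5},
  ],
)

```text
clock: 30.0
eef_pos: [596.0, -252.3, 35.5]
tcp_rot: [3.14, 0.001, 1.853]
contact_force: [-0.5, -1.0, -0.2]
opening: 0.749
```

move_arm(
  increments=[
    {"tx": 0, "ty": 0, "tz": 0, "rx": 0, "ry": 0, "rz": 0, "gripper": -1},
    {"tx": 0, "ty": 0, "tz": 0, "rx": 0, "ry": 0, "rz": 0, "gripper": -1},
    {"tx": 0, "ty": 0, "tz": 0, "rx": 0, "ry": 0, "rz": 0, "gripper": -1},
    {"tx": 0, "ty": 0, "tz": 0, "rx": 0, "ry": 0, "rz": 0, "gripper": -1},
    {"tx": 0, "ty": 0, "tz": 0, "rx": 0, "ry": 0, "rz": 0, "gripper": -1},
    {"tx": 0, "ty": 0, "tz": 0, "rx": 0, "ry": 0, "rz": 0, "gripper": -1},
    {"tx": 0, "ty": 0, "tz": 0, "rx": 0, "ry": 0, "rz": 0, "gripper": -1},
    {"tx": 0, "ty": 0, "tz": 0, "rx": 0, "ry": 0, "rz": 0, "gripper": -1},
    {"tx": 0, "ty": 0, "tz": 0, "rx": 0, "ry": 0, "rz": 0, "gripper": -1},
  ],
)

```text
clock: 30.9
eef_pos: [595.8, -252.1, 35.2]
tcp_rot: [3.141, 0.001, 1.854]
contact_force: [-0.8, 1.4, 5.9]
opening: 0.286
```

move_arm(
  increments=[
    {"tx": 0, "ty": 0, "tz": -0.5, "rx": 0, "ry": 0, "rz": 0, "gripper": -1},
    {"tx": 0, "ty": 0, "tz": -1.5, "rx": 0, "ry": 0, "rz": 0, "gripper": -1},
    {"tx": 0, "ty": 0, "tz": -2, "rx": 0, "ry": 0, "rz": 0, "gripper": -1},
    {"tx": 0, "ty": 0, "tz": -2, "rx": 0, "ry": 0, "rz": 0, "gripper": -1},
    {"tx": 0, "ty": 0, "tz": -2, "rx": 0, "ry": 0, "rz": 0, "gripper": -1},
    {"tx": 0, "ty": 0, "tz": -2, "rx": 0, "ry": 0, "rz": 0, "gripper": -1},
    {"tx": 0, "ty": 0, "tz": -1, "rx": 0, "ry": 0, "rz": 0, "gripper": -1},
    {"tx": 0, "ty": 0, "tz": 0, "rx": 0, "ry": 0, "rz": 0, "gripper": -1},
  ],
)

```text
clock: 31.7
eef_pos: [596.2, -252.4, 146.6]
tcp_rot: [3.139, 0.002, 1.853]
contact_force: [0.2, -0.1, -1.8]
opening: 0.282
```

```bash
python3 -c "
from h import *
to(578.9,306,147,95.7,12)"
```

```text
at [ 596.2 -252.4  146.6] [1.7987e+02 1.1000e-01 1.0620e+02] F [ 0.2 -0.1 -1.8] open 0.282 t 31.7
total cm [ 5.410e+01  1.392e+01 -4.000e-02] rz 10.5  per row [ 4.508e+00  1.160e+00 -3.000e-03] x 12
```

move_arm(
  increments=[
    {"tx": 1.5, "ty": 0.39, "tz": 0, "rx": 0, "ry": 0, "rz": 0, "gripper": -1},
    {"tx": 3, "ty": 0.77, "tz": 0, "rx": 0, "ry": 0, "rz": 0, "gripper": -1},
    {"tx": 3.5, "ty": 0.9, "tz": 0, "rx": 0, "ry": 0, "rz": 0, "gripper": -1},
    {"tx": 3.5, "ty": 0.9, "tz": 0, "rx": 0, "ry": 0, "rz": 0, "gripper": -1},
    {"tx": 3.5, "ty": 0.9, "tz": 0, "rx": 0, "ry": 0, "rz": 0, "gripper": -1},
    {"tx": 3.5, "ty": 0.9, "tz": 0, "rx": 0, "ry": 0, "rz": 0, "gripper": -1},
    {"tx": 3.5, "ty": 0.9, "tz": 0, "rx": 0, "ry": 0, "rz": 0, "gripper": -1},
    {"tx": 3.5, "ty": 0.9, "tz": 0, "rx": 0, "ry": 0, "rz": 0, "gripper": -1},
    {"tx": 3.5, "ty": 0.9, "tz": 0, "rx": 0, "ry": 0, "rz": 0, "gripper": -1},
    {"tx": 3.5, "ty": 0.9, "tz": 0, "rx": 0, "ry": 0, "rz": 0, "gripper": -1},
    {"tx": 3.5, "ty": 0.9, "tz": 0, "rx": 0, "ry": 0, "rz": 0, "gripper": -1},
    {"tx": 3.5, "ty": 0.9, "tz": 0, "rx": 0, "ry": 0, "rz": 0, "gripper": -1},
  ],
)

```text
clock: 32.9
eef_pos: [581.0, 157.7, 143.3]
tcp_rot: [-3.139, -0.0, 1.854]
contact_force: [1.0, 0.1, -1.9]
opening: 0.283
```

move_arm(
  increments=[
    {"tx": 3.5, "ty": 0.9, "tz": 0, "rx": 0, "ry": 0, "rz": 0, "gripper": -1},
    {"tx": 3.5, "ty": 0.9, "tz": 0, "rx": 0, "ry": 0, "rz": 0, "gripper": -1},
    {"tx": 3, "ty": 0.77, "tz": 0, "rx": 0, "ry": 0, "rz": 0, "gripper": -1},
    {"tx": 2.5, "ty": 0.64, "tz": 0, "rx": 0, "ry": 0, "rz": 0, "gripper": -1},
    {"tx": 1.5, "ty": 0.39, "tz": 0, "rx": 0, "ry": 0, "rz": 0, "gripper": -1},
    {"tx": 0.6, "ty": 0.16, "tz": 0, "rx": 0, "ry": 0, "rz": 0, "gripper": -1},
    {"tx": 0, "ty": 0, "tz": 0, "rx": 0, "ry": 0, "rz": 5.25, "gripper": -1},
    {"tx": 0, "ty": 0, "tz": 0, "rx": 0, "ry": 0, "rz": 5.25, "gripper": -1},
  ],
)

```text
clock: 33.7
eef_pos: [577.6, 305.7, 143.9]
tcp_rot: [-3.14, 0.001, 1.667]
contact_force: [-0.3, 0.1, -0.9]
opening: 0.282
```

move_arm(
  increments=[
    {"tx": 0, "ty": 0, "tz": 1, "rx": 0, "ry": 0, "rz": 0, "gripper": -1},
    {"tx": 0, "ty": 0, "tz": 2, "rx": 0, "ry": 0, "rz": 0, "gripper": -1},
    {"tx": 0, "ty": 0, "tz": 1, "rx": 0, "ry": 0, "rz": 0, "gripper": -1},
    {"tx": 0, "ty": 0, "tz": 0, "rx": 0, "ry": 0, "rz": 0, "gripper": -1},
    {"tx": 0, "ty": 0, "tz": 0, "rx": 0, "ry": 0, "rz": 0, "gripper": -1},
    {"tx": 0, "ty": 0, "tz": 0, "rx": 0, "ry": 0, "rz": 0, "gripper": -1},
  ],
)

```text
clock: 34.3
eef_pos: [578.6, 306.5, 105.2]
tcp_rot: [3.141, -0.0, 1.671]
contact_force: [-0.1, -0.5, -2.1]
opening: 0.285
```

```bash
python3 -c "
from h import *
to(578.9,306,46.5,95.7,6)"
```

```text
at [578.6 306.5 105.2] [ 1.7995e+02 -2.0000e-02  9.5720e+01] F [-0.1 -0.5 -2.1] open 0.285 t 34.3
total cm [-0.05  0.03  5.87] rz 0.02  per row [-0.009  0.004  0.979] x 6
```

move_arm(
  increments=[
    {"tx": -0.05, "ty": 0.03, "tz": 1.0, "rx": 0, "ry": 0, "rz": 0, "gripper": -1},
    {"tx": 0, "ty": 0, "tz": 1.3, "rx": 0, "ry": 0, "rz": 0, "gripper": -1},
    {"tx": 0, "ty": 0, "tz": 1.3, "rx": 0, "ry": 0, "rz": 0, "gripper": -1},
    {"tx": 0, "ty": 0, "tz": 1.2, "rx": 0, "ry": 0, "rz": 0, "gripper": -1},
    {"tx": 0, "ty": 0, "tz": 0.6, "rx": 0, "ry": 0, "rz": 0, "gripper": -1},
    {"tx": 0, "ty": 0, "tz": 0.4, "rx": 0, "ry": 0, "rz": 0, "gripper": -1},
    {"tx": 0, "ty": 0, "tz": 0, "rx": 0, "ry": 0, "rz": 0, "gripper": -1},
    {"tx": 0, "ty": 0, "tz": 0, "rx": 0, "ry": 0, "rz": 0, "gripper": -1},
  ],
)

```text
clock: 35.1
eef_pos: [578.7, 306.1, 46.7]
tcp_rot: [3.141, -0.0, 1.67]
contact_force: [0.1, 0.1, -1.9]
opening: 0.282
```

Release, lift and back away toward the base for a clear view.

move_arm(
  increments=[
    {"tx": 0, "ty": 0, "tz": 0, "rx": 0, "ry": 0, "rz": 0, "gripper": 0.5},
    {"tx": 0, "ty": 0, "tz": 0, "rx": 0, "ry": 0, "rz": 0, "gripper": 0.5},
    {"tx": 0, "ty": 0, "tz": 0, "rx": 0, "ry": 0, "rz": 0, "gripper": 0.5},
    {"tx": 0, "ty": 0, "tz": 0, "rx": 0, "ry": 0, "rz": 0, "gripper": 0.5},
    {"tx": 0, "ty": 0, "tz": 0, "rx": 0, "ry": 0, "rz": 0, "gripper": 0.5},
    {"tx": 0, "ty": 0, "tz": 0, "rx": 0, "ry": 0, "rz": 0, "gripper": 0.5},
  ],
)

```text
clock: 35.7
eef_pos: [578.5, 306.0, 46.6]
tcp_rot: [3.141, -0.0, 1.67]
contact_force: [0.0, -0.2, 0.2]
opening: 0.749
```

move_arm(
  increments=[
    {"tx": 0, "ty": 0, "tz": -1, "rx": 0, "ry": 0, "rz": 0, "gripper": 0.5},
    {"tx": 0, "ty": 0, "tz": -2.5, "rx": 0, "ry": 0, "rz": 0, "gripper": 0.5},
    {"tx": 0, "ty": 0, "tz": -3, "rx": 0, "ry": 0, "rz": 0, "gripper": 0.5},
    {"tx": 0, "ty": 0, "tz": -3, "rx": 0, "ry": 0, "rz": 0, "gripper": 0.5},
    {"tx": 0, "ty": 0, "tz": -2.5, "rx": 0, "ry": 0, "rz": 0, "gripper": 0.5},
    {"tx": 0, "ty": 0, "tz": -1, "rx": 0, "ry": 0, "rz": 0, "gripper": 0.5},
    {"tx": 0, "ty": 0, "tz": 0, "rx": 0, "ry": 0, "rz": 0, "gripper": 0.5},
  ],
)

```text
clock: 36.4
eef_pos: [579.3, 306.4, 178.5]
tcp_rot: [3.139, -0.001, 1.67]
contact_force: [0.1, 0.5, -0.2]
opening: 0.75
```

move_arm(
  increments=[
    {"tx": -1.5, "ty": 0, "tz": 0, "rx": 0, "ry": 0, "rz": 0, "gripper": 0.5},
    {"tx": -3, "ty": 0, "tz": 0, "rx": 0, "ry": 0, "rz": 0, "gripper": 0.5},
    {"tx": -3.5, "ty": 0, "tz": 0, "rx": 0, "ry": 0, "rz": 0, "gripper": 0.5},
    {"tx": -3.5, "ty": 0, "tz": 0, "rx": 0, "ry": 0, "rz": 0, "gripper": 0.5},
    {"tx": -3.5, "ty": 0, "tz": 0, "rx": 0, "ry": 0, "rz": 0, "gripper": 0.5},
    {"tx": -3.5, "ty": 0, "tz": 0, "rx": 0, "ry": 0, "rz": 0, "gripper": 0.5},
    {"tx": -3.5, "ty": 0, "tz": 0, "rx": 0, "ry": 0, "rz": 0, "gripper": 0.5},
    {"tx": -3.5, "ty": 0, "tz": 0, "rx": 0, "ry": 0, "rz": 0, "gripper": 0.5},
    {"tx": -3.5, "ty": 0, "tz": 0, "rx": 0, "ry": 0, "rz": 0, "gripper": 0.5},
    {"tx": -3.5, "ty": 0, "tz": 0, "rx": 0, "ry": 0, "rz": 0, "gripper": 0.5},
    {"tx": -3.5, "ty": 0, "tz": 0, "rx": 0, "ry": 0, "rz": 0, "gripper": 0.5},
    {"tx": -3.5, "ty": 0, "tz": 0, "rx": 0, "ry": 0, "rz": 0, "gripper": 0.5},
  ],
)

```text
clock: 37.6
eef_pos: [616.0, -89.4, 174.6]
tcp_rot: [-3.138, -0.001, 1.67]
contact_force: [-0.9, 0.3, 0.3]
opening: 0.756
```

move_arm(
  increments=[
    {"tx": -3, "ty": 0, "tz": 0, "rx": 0, "ry": 0, "rz": 0, "gripper": 0.5},
    {"tx": -1.5, "ty": 0, "tz": 0, "rx": 0, "ry": 0, "rz": 0, "gripper": 0.5},
    {"tx": 0, "ty": 0, "tz": 0, "rx": 0, "ry": 0, "rz": 0, "gripper": 0.5},
    {"tx": 0, "ty": 0, "tz": 0, "rx": 0, "ry": 0, "rz": 0, "gripper": 0.5},
    {"tx": 0, "ty": 0, "tz": 0, "rx": 0, "ry": 0, "rz": 0, "gripper": 0.5},
    {"tx": 0, "ty": 0, "tz": 0, "rx": 0, "ry": 0, "rz": 0, "gripper": 0.5},
  ],
)

```text
clock: 38.2
eef_pos: [622.0, -130.8, 176.5]
tcp_rot: [-3.141, -0.0, 1.672]
contact_force: [0.3, 0.4, 0.0]
opening: 0.753
```

```bash
python3 -c "
from h import *
a=chk();p,_=r.grab_frame('side')
cv2.imwrite('pics/end.png',np.vstack([cv2.resize(a[100:260,90:330,::-1],None,fx=2.5,fy=2.5)[:300,:600],cv2.resize(p[150:350,100:300,::-1],(600,300))[:, :]]))
print(r.sense()['clock'],r.sense()['eef_pos'])"
```

```text
blue [577.  304.4  83.5] 143 [24.8 24.5 14.6]
yel [582.3 254.4  86.2] 157 [29.1 29.9  9.9]
red [588.4 202.6  86.4] 195 [30.9 33.5  9.4]
grn [592.7 150.   86.5] 236 [37.5 34.9  9.5]
big [598.6  99.6  86.1] 257 [38.3 38.3 11. ]
38.3 [ 622.1 -131.   176.6]
```

View pics/end.png

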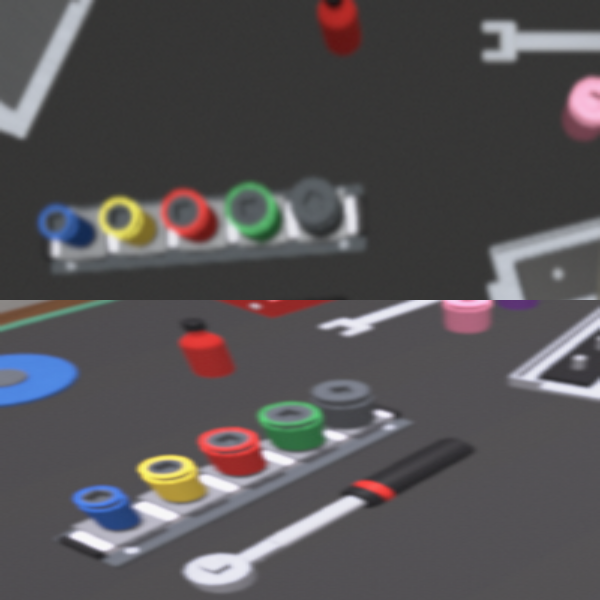

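```bash
python3 -c "
from h import *
for n in('top','side'):
    p,d=r.grab_frame(n);C=cloud(n,d)
    for k,x,y,R in[('blue',577.5,305,14),('yel',582.5,254,16)]:
        z=C[...,2][np.hypot(C[...,0]-x,C[...,1]-y)<R]; print(n,k,np.percentile(z,[25,50,75,90,97]).round(1))
"
```

```text
top blue [52.2 74.9 85.8 87.5 88.5]
top yel [60.1 77.3 86.5 87.4 88.3]
side blue [48.2 72.9 84.6 86.4 87.1]
side yel [48.7 74.  84.8 86.  86.7]
```

Blue's rim is at the same height as yellow's, so all are fully seated. Handing in.

```bash
python3 -c "
from rig import r
print(r.sign_off())"
```

```text
the job is handed in; nothing more can be done
None
```

All four coloured sockets are on the bench rail and the job is handed in. From the big black socket outward, the row runs green, red, yellow, blue. It took about 38 s of the 104 s allowed.

- **Seating:** the tops of all five measure about 86 mm above the bench, which is where a fully seated socket should be. All stand upright in the last top and side pictures. Blue first averaged 83.5 mm, probably because the average took in pixels below its rim. A direct check put its rim level with yellow's in both cameras.
- **Left alone:** the big socket never left its clip, and the pink and purple look-alikes were not touched.
- **Forces and arm:** the largest force I read was about 6 N, read only at the end of each move. The arm was parked clear of the rail, above the tray, when I handed in.

The top and wrist cameras disagreed by 1–2 mm on the stud positions. That was well inside the clearance of the socket holes.

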